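# Press the jack into the keyer with the bench quick clamp, then run the jaw back

## Task

Pump the orange trigger of the quick clamp, pressing it down with the fingers, until its jaw has pressed the brass jack fully home in the keyer box; feel for the moment the jack seats and stop there, because squeezing on would crush it. Then hold down the yellow release lever, slide the carriage fully back along the bar and let go. Only the clamp may push the jack; do not force the clamp, and leave the paddle key, the mug and the screwdriver alone.

Things in the scene. Friction and masses are not known exactly. Their poses are not given: they have to be found in the camera images.
- clamp: Quick clamp on a plywood board 380 x 120 x 12 mm, fixed to the desk. Origin on the desk under the bar, 175 mm from the board's box end (+x), 205 mm from the other. x = along the bar, the way the jaw advances to the box; z up. A level steel bar with a sawtooth rack on top (z 52 mm) runs along x at y = 0.
- keyer_box (a point): Top edge of the aluminium keyer box's face that looks to the jaw (clamp x 63, z 116 mm). The box is screwed down against the blue fixed jaw at the +x end: clamp x 63 to 143, y -45 to 45, z 56 to 116 mm; red buttons and knobs on top.
- carriage: Blue carriage sliding on the bar; axes as the clamp's. Its origin's clamp-frame x is -75 mm fully back at its (slightly springy) end stop, about -25 mm when the jack is seated, -13 mm at most; y = z = 0. A ratchet lets it go forward only. 3 N rail friction, feels like 2 kg. In its frame: trigger pivot x -30, z 66 mm; jaw plate x 68 to 78 mm, 50 mm wide, top z 105 mm.
- nose_face (a point): Centre of the face of the carriage's black rubber nose (38 mm across, carriage x 86, z 86 mm), sprung at about 24 N per mm, which meets the jack.
- thumb_stop (a point): Top of the front face of the carriage's thumb stop, an upright blue plate 38 mm wide and 8 mm thick just behind the release pad (front face at carriage x 16, top z 113 mm). Push it back (-x) to slide the carriage.
- trigger: Orange trigger lever; origin on its pivot on the carriage. It reaches backwards (-x) and at rest up at 0.5 rad; pressed down it turns by 0.56 rad to just under level and springs up by itself. A full stroke moves the carriage 8 to 12 mm forward (the first 10 mm of pad travel do nothing; the ratchet holds in 4 mm steps). Strokes after the jack is seated only squeeze the jack.
- trigger_pad (a point): Middle of the top of the trigger's pad, 42 x 36 mm. At rest at carriage x -104, z 111 mm; fully down x -116, z 65 mm, so as the carriage advances the pad stays nearly still over the desk: press straight down. Free stroke 4 to 9 N; pushing the jack in 7 to 11 N; jack seated: climbs about 2 N per mm; 13 N is a firm seat (some 33 N on the jack), from about 18 N on it may be crushed.
- release: Yellow release lever, in front of the thumb stop; origin on its pivot (carriage x 5, z 65 mm). Pressed down it turns about y by up to 0.22 rad (stop) and lifts the ratchet's pawl; it springs up by itself and twitches by up to 0.07 rad as teeth pass.
- release_pad (a point): Middle of the top of the release lever's pad, 34 mm long in x, 26 mm wide. At rest at carriage x 39, z 88 mm (up to 2 mm lower when the pawl rides on a tooth); fully down about 7.5 mm lower than at rest, at a firm stop. 4 to 12 N press it. Keep it down while the carriage slides back.
- jack: Brass jack, flange 24 mm across, 3 mm thick, sticking out of the box's -x face at z 86 mm. Origin: centre of its outer face, clamp-frame x = 51 to 54 mm at the start and 60 mm when fully home (flange flat on the box). It resists with about 12 N and stays where it is pushed.
- paddle_key: Morse paddle key, loose, 0.9 kg, steel base 90 x 75 x 16 mm with clear paddles, 45 mm high. Origin under the base. Leave alone.
- mug: Blue mug, 80 mm across, 92 mm high, loose. Origin under its foot. Leave alone.
- screwdriver: Screwdriver 190 mm long lying on the desk, loose. Leave alone.

How it is judged:
By the outcome, as a careful person would: the job done as asked, in the order asked, and still so for the second after the job is handed in, with the robot touching nothing.
It also fails if it takes over 67 s, if anything falls off the work surface, if the arm or the gripper's body presses on something with over 40 N, if the wrist force passes 120 N, or if a joint passes its speed limit or range.

## Robot

A 7-joint arm with a two-finger parallel gripper is mounted at the origin on the work surface. World frame = base frame: x ahead of the robot, y to its left, z up, the work surface at z = 0. Lengths are in m, angles in rad, forces in N, time in s.
With the tool pointing down it reaches from about 0.425 to 0.875 m from the base axis. Payload 8.4 kg.
Tool frame: the origin (TCP) lies at the very end of the fingers, on their centre line; the grasp point (between the pads) lies 19 mm behind it; x points along the fingers, y is the direction in which the jaws open and shut, and the axes are right-handed (so a half turn about x gives the same grasp; the last joint's range is limited). The gripper opens to 85 mm and grips with 20 to 120 N. Pads are 22 mm wide; open, the fingers measure 114 mm over their backs; the gripper's body (76 mm by 85 mm) begins 54 mm behind the grasp point. The pads swing forward as they close: fully open they stand 13 mm farther back than shut.
Start: joints at [-1.333, 0.333, 0.04, 1.465, -0.013, 1.343, -0.059], TCP at [0.215, 0.613, 0.231] pointing down, gripper open.
Joint ranges: [-2.58, 2.58], [-0.38, 2.09], [-1.3, 1.39], [0.25, 2.4], [-1.5, 4.64], [0.08, 2.09], [-2.65, 2.65]. Speed limits (rad/s): [2.22, 2.22, 2.79, 2.79, 3.14, 3.14, 3.14].

## Interface

Orientations are given as a unit quaternion [w, x, y, z].
In Python, from workcell import env gives the robot as it stands. The module is installed in compiled form; this text tells all that it offers.
- The arm moves only by the tool carry_out, never from a script. Its argument "targets" is a list of rows, each an object of numbers: "hand": the opening, from -1 (shut) to 1 (fully open); "x", "y", "z": the shift along the tool's x, y, z in mm; "roll": the turn about the tool's x in degrees. In form: [{"hand": .., "x": .., "y": .., "z": .., "roll": ..}, ...]. A call has 1 to 10 rows; each row is the pose to reach, as a shift and turn from the pose commanded when the call began, along the tool's axes at that moment; what a row does not reach only later rows make up. A row lasts 1/12 s, in which the tool goes at most 41.7 mm and 7.16 degrees, less where a joint would pass 70% of its speed; a pose out of reach is approached as far as the arm can. A call with a gripper value outside its range is refused whole. The fingers move at their own pace and stop on an object; "squeeze" is the grip in N (left out, the last holds). Time passes only in rows, so rows that repeat a pose let the fingers close. It gives the time, the measured TCP pose, the force and the opening at its end, in the units of the state.
- env.get_state(): the state, without advancing time (a new reading comes with each control period).
- env.snapshot(name): name is "scene" or "top"; returns the picture (480x640x3 uint8, blue, green, red); there is no depth.
- env.calibration(name): a dict with "K" (3x3 intrinsics, pixels), "R" (3x3) and "t" (3): a world point X has camera coordinates R X + t. Camera axes: x right, y down, z forward; pixel columns grow to the right and rows downward; lengths in m; the calibration is good to about 2 mm. A picture is of the moment at which its call begins. calibration takes no time and is no camera call.
- env.hand_in(): hands the job in, once; it reports no verdict.
The state is a dict: "time_s": time; "qpos": joint angles; "joint_vel": joint speeds; "tau": joint torques, N m; "ee_pos": TCP position; "orientation": TCP orientation; "force": force on the tool from outside, world axes, zero at the start; "moment": the same for the moment, N m; "opening": opening from 0.0 (shut) to 1.0 (fully open).
Only numpy, scipy, OpenCV 4.12 (cv2) and the standard library are available. Lean on these libraries where they do the work, as an engineer would, in place of code of your own. Each camera call takes 0.05 s, during which the arm holds its last target.

## Working session

There is one attempt and no reset: what is moved stays moved. The work goes in short steps, Python scripts to look and compute and a tool call to move; the robot and the scene stay as the last step left them, time stands still between calls to the robot, and variables do not carry over. Pictures are saved under pics/ and viewed, and the job is handed in when it is done.

Besides the shell and the picture viewer there is one more tool, called after ">>>" in YAML: its name, and indented under it one key for each argument. carry_out: Moves the arm, as the interface text tells. Its arguments: {"type":"object","properties":{"targets":{"type":"array","items":{"type":"object","properties":{"hand":{"type":"number"},"x":{"type":"number"},"y":{"type":"number"},"z":{"type":"number"},"roll":{"type":"number"}}}},"squeeze":{"type":"number"}},"required":["targets"]}

```bash
mkdir -p pics
python3 - <<'E'
from workcell import env
import cv2,numpy as np
for n in("scene","top"):
    im=env.snapshot(n);cv2.imwrite(f"pics/{n}0.png",im)
    c=env.calibration(n);print(n,np.round(c["K"],1).tolist(),np.round(c["R"],4).tolist(),np.round(c["t"],4).tolist())
print(env.get_state())
E
```

```text
scene [[466.2, 0.0, 321.5], [0.0, 466.2, 239.6], [0.0, 0.0, 1.0]] [[-0.5906, 0.8067, 0.0179], [0.5877, 0.4452, -0.6756], [-0.553, -0.3885, -0.7371]] [0.3245, -0.3256, 1.1358]
top [[558.1, 0.0, 318.3], [0.0, 558.1, 229.6], [0.0, 0.0, 1.0]] [[0.0086, -0.9998, -0.0161], [-0.9926, -0.0066, -0.1211], [0.121, 0.017, -0.9925]] [0.0918, 0.6264, 0.827]
{'time_s': 0.1, 'qpos': array([-1.33321391,  0.3338349 ,  0.03985016,  1.46616631, -0.01343266,
        1.34327002, -0.05848568]), 'joint_vel': array([-0.00190478, -0.00156841,  0.00033206, -0.0025387 ,  0.00014517,
        0.00133049, -0.00041192]), 'tau': array([ 6.06145317e-03, -6.60013032e+01,  1.37135178e+00, -4.06461561e+01,
        1.71768526e-02,  9.13027005e-03,  6.41568633e-06]), 'ee_pos': array([0.21466134, 0.61311234, 0.2305214 ]), 'orientation': array([ 0.69704137,  0.11800848,  0.69717033, -0.11899939]), 'force': array([-0.00162794,  0.82860305,  0.03539667]), 'moment': array([-0.04112944, -0.00359591,  0.03037724]), 'opening': 0.995054941672584}
```

View pics/scene0.png

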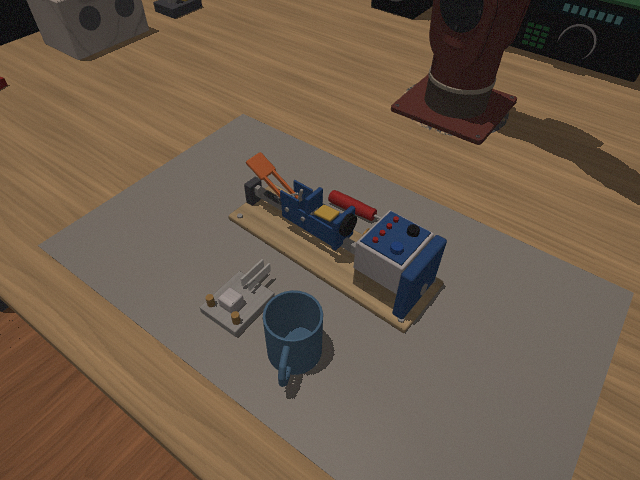

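View pics/top0.png

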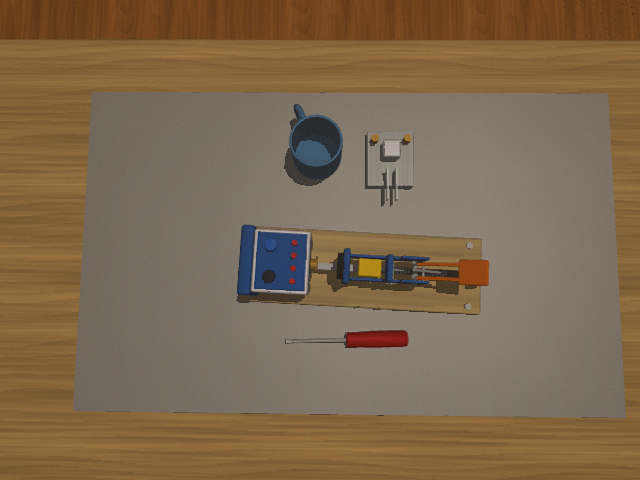

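The top view shows the clamp with its bar along world y: box on the left around (280,262), yellow release pad (370,268), orange trigger pad (474,272), thumb stop (390,268). The screwdriver is below, the mug and paddle key above.

```bash
cat > h.py <<'E'
from workcell import env
import cv2,numpy as np
def ray(n,u,v,z):
    c=env.calibration(n);K,R,t=[np.array(c[k]) for k in "KRt"]
    d=R.T@np.linalg.inv(K)@[u,v,1.];o=-R.T@t
    return o+d*(z-o[2])/d[2]
def tri(u1,v1,u2,v2,a="top",b="scene"):
    A=[];B=[]
    for n,u,v in((a,u1,v1),(b,u2,v2)):
        c=env.calibration(n);K,R,t=[np.array(c[k]) for k in "KRt"]
        P=K@np.c_[R,t]
        for r in(u*P[2]-P[0],v*P[2]-P[1]):A.append(r[:3]);B.append(-r[3])
    x=np.linalg.lstsq(np.array(A),np.array(B),rcond=None)
    return x[0]
def proj(n,X):
    c=env.calibration(n);K,R,t=[np.array(c[k]) for k in "KRt"]
    p=K@(R@np.array(X)+t);return p[:2]/p[2]
def mask(im,lo,hi):
    return cv2.inRange(cv2.cvtColor(im,cv2.COLOR_BGR2HSV),np.array(lo),np.array(hi))
def blobs(m,amin=40):
    n,l,s,c=cv2.connectedComponentsWithStats(m)
    return [(s[i].tolist(),c[i].round(1).tolist()) for i in range(1,n) if s[i,4]>=amin]
E
python3 - <<'E'
from h import *
T=cv2.imread("pics/top0.png");S=cv2.imread("pics/scene0.png")
for n,im in(("top",T),("scene",S)):
    print(n,"orange",blobs(mask(im,(4,190,120),(13,255,255)),30))
    print(n,"yellow",blobs(mask(im,(20,200,140),(32,255,255)),30))
cv2.imwrite("pics/tz.png",cv2.resize(T[215:325,230:500],None,fx=2.96,fy=2.96,interpolation=cv2.INTER_CUBIC))
cv2.imwrite("pics/sz.png",cv2.resize(S[140:340,220:460],None,fx=3,fy=3,interpolation=cv2.INTER_CUBIC))
E
```

```text
top orange [([417, 260, 71, 25, 926], [464.9, 271.8])]
top yellow [([359, 258, 23, 19, 374], [369.5, 267.0])]
scene orange []
scene yellow []
```

```bash
ls -la pics
```

```text
total 1668
drwxr-xr-x 2 agent agent   4096 Dec  7 04:17 .
drwxr-xr-x 3 agent agent   4096 Dec  7 04:17 ..
-rw-r--r-- 1 agent agent 486587 Dec  7 04:16 scene0.png
-rw-r--r-- 1 agent agent 519939 Dec  7 04:17 sz.png
-rw-r--r-- 1 agent agent 411477 Dec  7 04:16 top0.png
-rw-r--r-- 1 agent agent 274857 Dec  7 04:17 tz.png
```

View pics/tz.png

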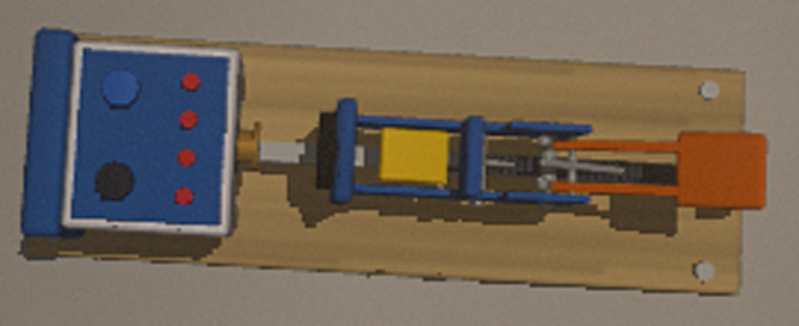

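View pics/sz.png

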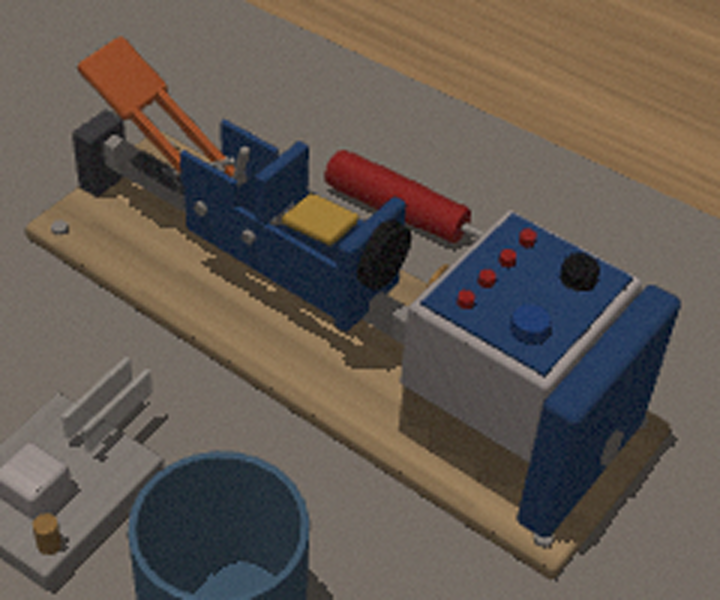

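Run:
```python
from h import *
z2=lambda x,y:(230+x/2.96,215+y/2.96)
f=lambda x,y,z:ray("top",*z2(x,y),z)
A=f(744,71,.012);B=f(739,293,.012);print("board end",A,B,np.linalg.norm(A-B))
E1=f(250,43,.012);E2=f(600,64,.012);print("edge",E1,E2)
d=E1-E2;print("edge ang",np.degrees(np.arctan2(d[1],d[0])))
d=f(300,265,.012)-f(700,290,.012);print("edge2 ang",np.degrees(np.arctan2(d[1],d[0])))
F1=f(239,50,.116);F2=f(233,235,.116);d=F1-F2;print("boxface",F1,F2,(F1+F2)/2,np.degrees(np.arctan2(-d[0],d[1]))+0)
print("box face dir",d)
print("trig",f(723,170,.111),"rel",f(414,155,.088),"rel mask",ray("top",369.5,267,.088))
print("stop front top",f(463,118,.113),f(461,195,.113))
print("jawplate top", f(345,100,.105),f(345,200,.105))
print("jack flange edge",f(261,142,.086))
# tool axes
from scipy.spatial.transform import Rotation as R
q=env.get_state()["orientation"];print(R.from_quat(q[[1,2,3,0]]).as_matrix().round(3))
```

```text
board end [ 0.61566842 -0.16221984  0.012     ] [ 0.49772518 -0.15645674  0.012     ] 0.11808395600214032
edge [0.62904104 0.10317675 0.012     ] [ 0.61891871 -0.08522464  0.012     ]
edge ang 86.92460191761863
edge2 ang 86.95968123825934
boxface [0.61295302 0.10588392 0.116     ] [0.52529115 0.10780667 0.116     ] [0.56912208 0.10684529 0.116     ] -91.25651102150351
box face dir [ 0.08766187 -0.00192276  0.        ]
trig [ 0.55787472 -0.12380744  0.111     ] rel [0.56509065 0.02054937 0.088     ] rel mask [0.56561468 0.02107585 0.088     ]
stop front top [ 0.58148092 -0.00086291  0.113     ] [5.45008451e-01 3.03566794e-04 1.13000000e-01]
jawplate top [0.59035909 0.05493432 0.105     ] [0.54242215 0.05481378 0.105     ]
jack flange edge [0.57100371 0.0955168  0.086     ]
[[-0.     0.33   0.944]
 [-0.001  0.944 -0.33 ]
 [-1.    -0.001  0.   ]]
```

>>> carry_out:
  targets:
    - {"hand": -1,"x": 0,"y": -30,"z": 29,"roll": -2}
    - {"hand": -1,"x": 0,"y": -60,"z": 58,"roll": -4}
    - {"hand": -1,"x": 0,"y": -90,"z": 87,"roll": -6}
    - {"hand": -1,"x": 0,"y": -120,"z": 116,"roll": -8}
    - {"hand": -1,"x": 0,"y": -150,"z": 145,"roll": -10}
    - {"hand": -1,"x": 0,"y": -180,"z": 174,"roll": -12}
    - {"hand": -1,"x": 0,"y": -210,"z": 203,"roll": -14}
    - {"hand": -1,"x": 0,"y": -240,"z": 232,"roll": -16}
    - {"hand": -1,"x": 0,"y": -270,"z": 261,"roll": -16.3}
    - {"hand": -1,"x": 0,"y": -292,"z": 284,"roll": -16.3}

```text
time_s: 0.93
ee_pos: [0.3871, 0.2406, 0.2312]
orientation: [0.707, 0.019, 0.707, -0.019]
force: [0.6, 0.6, 0.3]
opening: 0.002
```

>>> carry_out:
  targets:
    - {"hand": -1,"x": 0,"y": -38,"z": 20,"roll": 0}
    - {"hand": -1,"x": 0,"y": -76,"z": 40,"roll": 0}
    - {"hand": -1,"x": 0,"y": -114,"z": 60,"roll": 0}
    - {"hand": -1,"x": 0,"y": -152,"z": 80,"roll": 0}
    - {"hand": -1,"x": 0,"y": -190,"z": 100,"roll": 0}
    - {"hand": -1,"x": 0,"y": -228,"z": 120,"roll": 0}
    - {"hand": -1,"x": 0,"y": -266,"z": 140,"roll": 0}
    - {"hand": -1,"x": 0,"y": -304,"z": 160,"roll": 0}
    - {"hand": -1,"x": 0,"y": -340,"z": 180,"roll": 0}
    - {"hand": -1,"x": 15,"y": -358,"z": 190,"roll": 0}

```text
time_s: 1.77
ee_pos: [0.5593, -0.1274, 0.2186]
orientation: [0.708, 0.019, 0.705, -0.02]
force: [-0.1, 0.4, 1.3]
opening: 0.003
```

>>> carry_out:
  targets:
    - {"hand": -1,"x": 20,"y": 0,"z": 0,"roll": 0}
    - {"hand": -1,"x": 40,"y": 0,"z": 0,"roll": 0}
    - {"hand": -1,"x": 60,"y": 0,"z": 0,"roll": 0}
    - {"hand": -1,"x": 75,"y": 0,"z": 0,"roll": 0}
    - {"hand": -1,"x": 80,"y": 0,"z": 0,"roll": 0}
    - {"hand": -1,"x": 80,"y": 0,"z": 0,"roll": 0}

```text
time_s: 2.27
ee_pos: [0.5564, -0.1233, 0.1351]
orientation: [0.706, 0.018, 0.708, -0.019]
force: [-0.2, -1.0, -0.4]
opening: 0.004
```

Run:
```python
from h import *
for n in("scene","top"):
    im=env.snapshot(n);cv2.imwrite(f"pics/{n}1.png",im)
s=env.get_state();print(s["ee_pos"],s["force"],s["time_s"],proj("top",s["ee_pos"]),proj("scene",s["ee_pos"]))
a=cv2.imread("pics/scene1.png")[100:300,190:450];b=cv2.imread("pics/top1.png")[200:330,240:510]
cv2.imwrite("pics/a1.png",cv2.resize(np.vstack([cv2.resize(a,(270,208)),b]),None,fx=1.75,fy=1.75))
```

```text
[ 0.55763593 -0.12356954  0.13700796] [-0.62889736 -0.23021463  0.88753567] 2.3667 [479.09760362 271.74452536] [260.08807622 151.98914327]
```

View pics/a1.png

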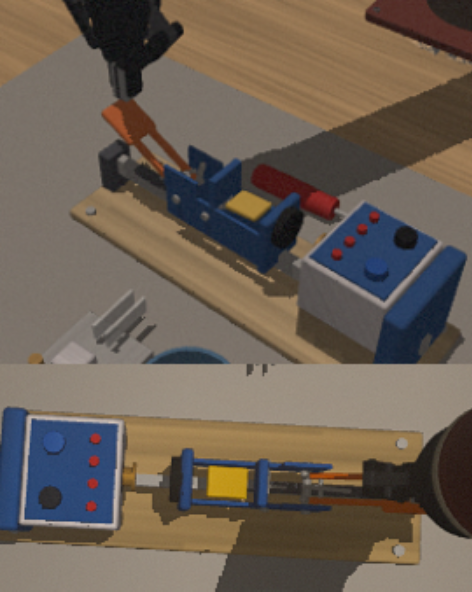

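>>> carry_out:
  targets:
    - {"hand": -1,"x": 12,"y": 0,"z": 0,"roll": 0}
    - {"hand": -1,"x": 20,"y": 0,"z": 0,"roll": 0}
    - {"hand": -1,"x": 25,"y": 0,"z": 0,"roll": 0}
    - {"hand": -1,"x": 30,"y": 0,"z": 0,"roll": 0}
    - {"hand": -1,"x": 35,"y": 0,"z": 0,"roll": 0}
    - {"hand": -1,"x": 40,"y": 0,"z": 0,"roll": 0}
    - {"hand": -1,"x": 45,"y": 0,"z": 0,"roll": 0}
    - {"hand": -1,"x": 50,"y": 0,"z": 0,"roll": 0}
    - {"hand": -1,"x": 54,"y": 0,"z": 0,"roll": 0}
    - {"hand": -1,"x": 54,"y": 0,"z": 0,"roll": 0}

```text
time_s: 3.2
ee_pos: [0.5576, -0.1234, 0.0818]
orientation: [0.707, 0.018, 0.707, -0.019]
force: [1.0, -1.5, 4.7]
opening: 0.001
```

>>> carry_out:
  targets:
    - {"hand": -1,"x": 4,"y": 0,"z": 0,"roll": 0}
    - {"hand": -1,"x": 8,"y": 0,"z": 0,"roll": 0}
    - {"hand": -1,"x": 10,"y": 0,"z": 0,"roll": 0}
    - {"hand": -1,"x": 11,"y": 0,"z": 0,"roll": 0}

```text
time_s: 3.53
ee_pos: [0.5577, -0.1219, 0.0713]
orientation: [0.707, 0.019, 0.707, -0.017]
force: [-1.9, 4.9, 6.6]
opening: 0.003
```

>>> carry_out:
  targets:
    - {"hand": -1,"x": 3,"y": 0,"z": 0,"roll": 0}
    - {"hand": -1,"x": 3,"y": 0,"z": 0,"roll": 0}
    - {"hand": -1,"x": -8,"y": 0,"z": 0,"roll": 0}
    - {"hand": -1,"x": -18,"y": 0,"z": 0,"roll": 0}
    - {"hand": -1,"x": -30,"y": 0,"z": 0,"roll": 0}
    - {"hand": -1,"x": -42,"y": 0,"z": 0,"roll": 0}
    - {"hand": -1,"x": -50,"y": 0,"z": 0,"roll": 0}
    - {"hand": -1,"x": -50,"y": 0,"z": 0,"roll": 0}

```text
time_s: 4.2
ee_pos: [0.5583, -0.1242, 0.1236]
orientation: [0.708, 0.019, 0.706, -0.019]
force: [-0.2, -0.1, 0.4]
opening: 0.001
```

```bash
cat >> h.py <<'E'
u=np.array([.0515,.9987]);O=np.array([.5673,.0454])
def look(k):
    im=env.snapshot("top");cv2.imwrite(f"pics/top{k}.png",im)
    y=max(blobs(mask(im,(20,200,140),(32,255,255)),30),key=lambda b:b[0][4])
    p=ray("top",*y[1],.087);s=env.get_state()
    print("yellow",y,"cx",1000*(u@(p[:2]-O))-39,"t",s["time_s"],s["ee_pos"],s["force"])
    cv2.imwrite(f"pics/z{k}.png",cv2.resize(im[215:325,230:500],None,fx=2.96,fy=2.96,interpolation=cv2.INTER_CUBIC))
E
python3 - <<'E'
from h import *
T=cv2.imread("pics/top0.png")
look(2)
E
```

```text
yellow ([354, 258, 23, 18, 381], [364.6, 266.7]) cx -56.34344203093093 t 4.25 [ 0.55785121 -0.12396497  0.12246322] [0.76678045 0.88784305 0.0588702 ]
```

View pics/z2.png

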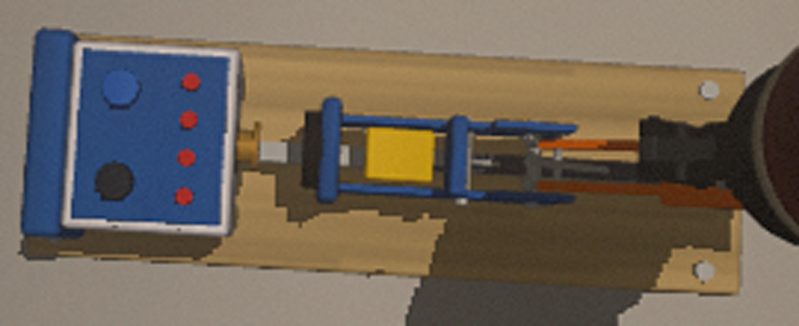

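The carriage moved about 7 mm forward (yellow pad now at column 364.6, down from 369.5). I'll follow it by about 6 mm and go a bit deeper.

>>> carry_out:
  targets:
    - {"hand": -1,"x": 4,"y": 6,"z": 0,"roll": 0}
    - {"hand": -1,"x": 10,"y": 6,"z": 0,"roll": 0}
    - {"hand": -1,"x": 16,"y": 6,"z": 0,"roll": 0}
    - {"hand": -1,"x": 22,"y": 6,"z": 0,"roll": 0}
    - {"hand": -1,"x": 28,"y": 6,"z": 0,"roll": 0}
    - {"hand": -1,"x": 34,"y": 6,"z": 0,"roll": 0}
    - {"hand": -1,"x": 40,"y": 6,"z": 0,"roll": 0}
    - {"hand": -1,"x": 46,"y": 6,"z": 0,"roll": 0}
    - {"hand": -1,"x": 50,"y": 6,"z": 0,"roll": 0}
    - {"hand": -1,"x": 52,"y": 6,"z": 0,"roll": 0}

```text
time_s: 5.08
ee_pos: [0.5577, -0.1155, 0.0684]
orientation: [0.707, 0.019, 0.707, -0.017]
force: [-1.2, 6.4, 9.0]
opening: 0.0
```

>>> carry_out:
  targets:
    - {"hand": -1,"x": 2,"y": 0,"z": 0,"roll": 0}
    - {"hand": -1,"x": 3,"y": 0,"z": 0,"roll": 0}

```text
time_s: 5.25
ee_pos: [0.5579, -0.1154, 0.0657]
orientation: [0.707, 0.019, 0.707, -0.017]
force: [-1.8, 7.6, 9.6]
opening: -0.0
```

>>> carry_out:
  targets:
    - {"hand": -1,"x": 1,"y": 0,"z": 0,"roll": 0}
    - {"hand": -1,"x": 2,"y": 0,"z": 0,"roll": 0}

```text
time_s: 5.42
ee_pos: [0.5581, -0.115, 0.0644]
orientation: [0.707, 0.019, 0.707, -0.017]
force: [-4.5, 8.6, 21.9]
opening: -0.002
```

Run:
```python
from h import *
look(3)
```

```text
yellow ([345, 258, 24, 18, 383], [356.5, 266.4]) cx -44.6019538580335 t 5.4667 [ 0.55809495 -0.11497174  0.06453884] [-5.16468676  8.60476117 19.53851658]
```

Yellow pad now at column 356.5: the carriage advanced about 12 mm to roughly -45. At z 64.5 mm the trigger met its end stop (about 20 N), so later strokes stop at 67 mm.

>>> carry_out:
  targets:
    - {"hand": -1,"x": -6,"y": 0,"z": 0,"roll": 0}
    - {"hand": -1,"x": -16,"y": 0,"z": 0,"roll": 0}
    - {"hand": -1,"x": -28,"y": 0,"z": 0,"roll": 0}
    - {"hand": -1,"x": -40,"y": 0,"z": 0,"roll": 0}
    - {"hand": -1,"x": -52,"y": 5,"z": 0,"roll": 0}
    - {"hand": -1,"x": -57,"y": 10,"z": 0,"roll": 0}
    - {"hand": -1,"x": -57,"y": 10,"z": 0,"roll": 0}

```text
time_s: 6.05
ee_pos: [0.5591, -0.1065, 0.1228]
orientation: [0.708, 0.018, 0.706, -0.018]
force: [-0.1, -0.3, -0.6]
opening: -0.004
```

Run:
```python
from h import *
look(4)
```

```text
yellow ([345, 258, 24, 18, 383], [356.5, 266.4]) cx -44.6019538580335 t 6.1 [ 0.55859451 -0.10680172  0.12186016] [-0.38081812 -0.17376755 -1.10879498]
```

View pics/z4.png

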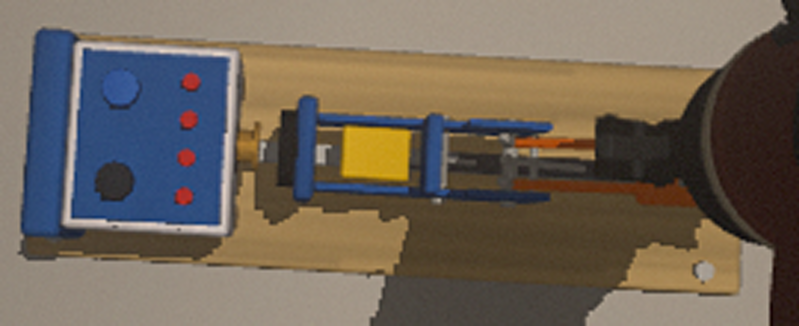

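>>> carry_out:
  targets:
    - {"hand": -1,"x": 4,"y": 0,"z": 0,"roll": 0}
    - {"hand": -1,"x": 10,"y": 0,"z": 0,"roll": 0}
    - {"hand": -1,"x": 16,"y": 0,"z": 0,"roll": 0}
    - {"hand": -1,"x": 22,"y": 0,"z": 0,"roll": 0}
    - {"hand": -1,"x": 27,"y": 0,"z": 0,"roll": 0}
    - {"hand": -1,"x": 32,"y": 0,"z": 0,"roll": 0}
    - {"hand": -1,"x": 36,"y": 0,"z": 0,"roll": 0}
    - {"hand": -1,"x": 40,"y": 0,"z": 0,"roll": 0}

```text
time_s: 6.77
ee_pos: [0.5581, -0.1075, 0.0808]
orientation: [0.707, 0.019, 0.707, -0.019]
force: [-0.1, -0.1, 5.1]
opening: -0.001
```

>>> carry_out:
  targets:
    - {"hand": -1,"x": 3,"y": 0,"z": 0,"roll": 0}
    - {"hand": -1,"x": 6,"y": 0,"z": 0,"roll": 0}

```text
time_s: 6.93
ee_pos: [0.5581, -0.1066, 0.0749]
orientation: [0.707, 0.019, 0.707, -0.018]
force: [-1.6, 3.0, 6.7]
opening: -0.001
```

>>> carry_out:
  targets:
    - {"hand": -1,"x": 2,"y": 0,"z": 0,"roll": 0}
    - {"hand": -1,"x": 5,"y": 0,"z": 0,"roll": 0}
    - {"hand": -1,"x": 6,"y": 0,"z": 0,"roll": 0}

```text
time_s: 7.18
ee_pos: [0.5583, -0.1057, 0.069]
orientation: [0.707, 0.019, 0.707, -0.017]
force: [-2.0, 4.1, 9.2]
opening: 0.001
```

Run:
```python
from h import *
look(5)
```

```text
yellow ([338, 257, 23, 19, 388], [349.1, 266.0]) cx -33.85926985570532 t 7.2333 [ 0.55825031 -0.10564777  0.06900169] [-2.26628969  5.28406017  7.80646306]
```

View pics/z5.png

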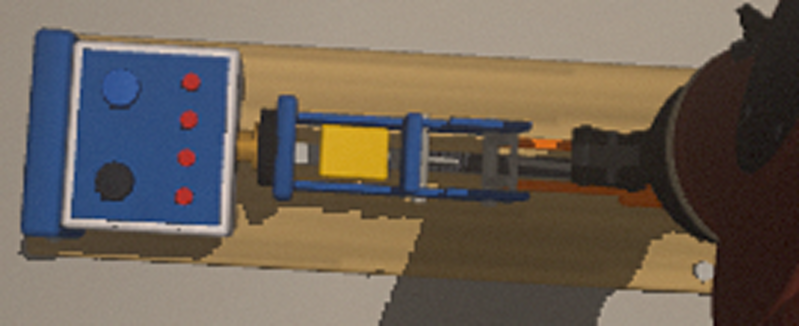

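>>> carry_out:
  targets:
    - {"hand": -1,"x": -6,"y": 0,"z": 0,"roll": 0}
    - {"hand": -1,"x": -16,"y": 0,"z": 0,"roll": 0}
    - {"hand": -1,"x": -28,"y": 0,"z": 0,"roll": 0}
    - {"hand": -1,"x": -40,"y": 0,"z": 0,"roll": 0}
    - {"hand": -1,"x": -50,"y": 4,"z": 0,"roll": 0}
    - {"hand": -1,"x": -54,"y": 8,"z": 0,"roll": 0}
    - {"hand": -1,"x": -54,"y": 8,"z": 0,"roll": 0}

```text
time_s: 7.82
ee_pos: [0.5593, -0.0987, 0.1246]
orientation: [0.708, 0.018, 0.706, -0.018]
force: [-0.8, -0.6, 0.7]
opening: -0.004
```

Run:
```python
from h import *
look(6)
```

```text
yellow ([340, 257, 23, 19, 389], [350.8, 265.9]) cx -36.31297362002127 t 7.8667 [ 0.5588361  -0.09897361  0.12376776] [-0.01885824 -0.89655382 -0.975387  ]
```

>>> carry_out:
  targets:
    - {"hand": -1,"x": 4,"y": 0,"z": 0,"roll": 0}
    - {"hand": -1,"x": 9,"y": 0,"z": 0,"roll": 0}
    - {"hand": -1,"x": 14,"y": 0,"z": 0,"roll": 0}
    - {"hand": -1,"x": 18,"y": 0,"z": 0,"roll": 0}
    - {"hand": -1,"x": 21,"y": 0,"z": 0,"roll": 0}
    - {"hand": -1,"x": 24,"y": 0,"z": 0,"roll": 0}

```text
time_s: 8.37
ee_pos: [0.5585, -0.1, 0.0989]
orientation: [0.707, 0.019, 0.707, -0.019]
force: [-0.3, -2.2, 4.0]
opening: 0.001
```

>>> carry_out:
  targets:
    - {"hand": -1,"x": 2,"y": 0,"z": 0,"roll": 0}
    - {"hand": -1,"x": 4,"y": 0,"z": 0,"roll": 0}

```text
time_s: 8.53
ee_pos: [0.5586, -0.0999, 0.0953]
orientation: [0.707, 0.018, 0.707, -0.019]
force: [-0.9, -2.5, 6.6]
opening: 0.002
```

>>> carry_out:
  targets:
    - {"hand": -1,"x": 2,"y": 0,"z": 0,"roll": 0}
    - {"hand": -1,"x": 4,"y": 0,"z": 0,"roll": 0}

```text
time_s: 8.7
ee_pos: [0.5587, -0.1005, 0.0916]
orientation: [0.707, 0.018, 0.707, -0.019]
force: [-2.6, -3.3, 8.9]
opening: 0.002
```

>>> carry_out:
  targets:
    - {"hand": -1,"x": 1.5,"y": 0,"z": 0,"roll": 0}
    - {"hand": -1,"x": 3,"y": 0,"z": 0,"roll": 0}

```text
time_s: 8.87
ee_pos: [0.5587, -0.1005, 0.0887]
orientation: [0.707, 0.019, 0.707, -0.019]
force: [-2.2, -3.6, 8.5]
opening: 0.002
```

>>> carry_out:
  targets:
    - {"hand": -1,"x": 1.5,"y": 0,"z": 0,"roll": 0}
    - {"hand": -1,"x": 3,"y": 0,"z": 0,"roll": 0}

```text
time_s: 9.03
ee_pos: [0.5587, -0.1002, 0.0856]
orientation: [0.707, 0.019, 0.707, -0.019]
force: [-2.2, -3.0, 9.0]
opening: -0.001
```

>>> carry_out:
  targets:
    - {"hand": -1,"x": 1.5,"y": 0,"z": 0,"roll": 0}
    - {"hand": -1,"x": 3,"y": 0,"z": 0,"roll": 0}

```text
time_s: 9.2
ee_pos: [0.5587, -0.1001, 0.0827]
orientation: [0.707, 0.019, 0.707, -0.019]
force: [-2.3, -1.4, 9.4]
opening: -0.001
```

Run:
```python
from h import *
look(7)
```

```text
yellow ([336, 257, 23, 19, 389], [347.2, 265.8]) cx -31.09236796416615 t 9.25 [ 0.55864124 -0.10005015  0.08242719] [-0.71336316 -2.1288696   8.34054449]
```

View pics/z7.png

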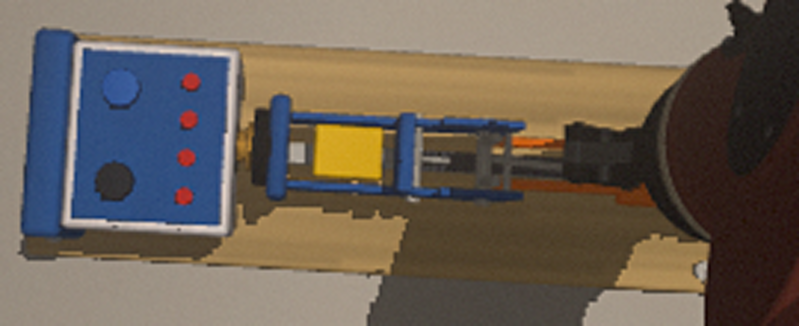

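>>> carry_out:
  targets:
    - {"hand": -1,"x": 1.5,"y": 0,"z": 0,"roll": 0}
    - {"hand": -1,"x": 3,"y": 0,"z": 0,"roll": 0}

```text
time_s: 9.42
ee_pos: [0.5587, -0.0998, 0.0797]
orientation: [0.707, 0.019, 0.707, -0.019]
force: [-2.7, -0.3, 8.4]
opening: 0.001
```

>>> carry_out:
  targets:
    - {"hand": -1,"x": 1.5,"y": 0,"z": 0,"roll": 0}
    - {"hand": -1,"x": 3,"y": 0,"z": 0,"roll": 0}

```text
time_s: 9.58
ee_pos: [0.5587, -0.0995, 0.0767]
orientation: [0.707, 0.019, 0.707, -0.018]
force: [-2.1, 1.3, 10.0]
opening: -0.001
```

>>> carry_out:
  targets:
    - {"hand": -1,"x": 1,"y": 0,"z": 0,"roll": 0}
    - {"hand": -1,"x": 2,"y": 0,"z": 0,"roll": 0}

```text
time_s: 9.75
ee_pos: [0.5587, -0.0991, 0.0746]
orientation: [0.707, 0.019, 0.707, -0.018]
force: [-2.5, 1.0, 9.9]
opening: 0.0
```

>>> carry_out:
  targets:
    - {"hand": -1,"x": 1,"y": 0,"z": 0,"roll": 0}
    - {"hand": -1,"x": 2,"y": 0,"z": 0,"roll": 0}

```text
time_s: 9.92
ee_pos: [0.5587, -0.0986, 0.0726]
orientation: [0.707, 0.019, 0.707, -0.018]
force: [-2.0, 3.1, 9.5]
opening: -0.0
```

Run:
```python
from h import *
look(8)
```

```text
yellow ([334, 257, 23, 18, 386], [345.2, 265.7]) cx -28.1879632076179 t 9.9667 [ 0.55873166 -0.09848947  0.07245189] [-1.82791844  2.22220647  8.14043712]
```

>>> carry_out:
  targets:
    - {"hand": -1,"x": 1,"y": 0,"z": 0,"roll": 0}
    - {"hand": -1,"x": 2,"y": 0,"z": 0,"roll": 0}

```text
time_s: 10.13
ee_pos: [0.5588, -0.0982, 0.0707]
orientation: [0.707, 0.019, 0.707, -0.018]
force: [-2.8, 3.3, 11.6]
opening: 0.001
```

>>> carry_out:
  targets:
    - {"hand": -1,"x": 1,"y": 0,"z": 0,"roll": 0}
    - {"hand": -1,"x": 2,"y": 0,"z": 0,"roll": 0}

```text
time_s: 10.3
ee_pos: [0.5589, -0.0978, 0.0688]
orientation: [0.707, 0.019, 0.707, -0.017]
force: [-2.2, 4.8, 13.0]
opening: -0.002
```

>>> carry_out:
  targets:
    - {"hand": -1,"x": 1,"y": 0,"z": 0,"roll": 0}
    - {"hand": -1,"x": 1,"y": 0,"z": 0,"roll": 0}

```text
time_s: 10.47
ee_pos: [0.5589, -0.0975, 0.0677]
orientation: [0.707, 0.019, 0.707, -0.017]
force: [-3.0, 4.9, 12.2]
opening: -0.003
```

Run:
```python
from h import *
look(9)
```

```text
yellow ([333, 257, 23, 18, 389], [344.0, 265.6]) cx -26.44193173112432 t 10.5167 [ 0.55886905 -0.09748684  0.06777025] [-4.25528932  5.29494841 12.76764151]
```

View pics/z9.png

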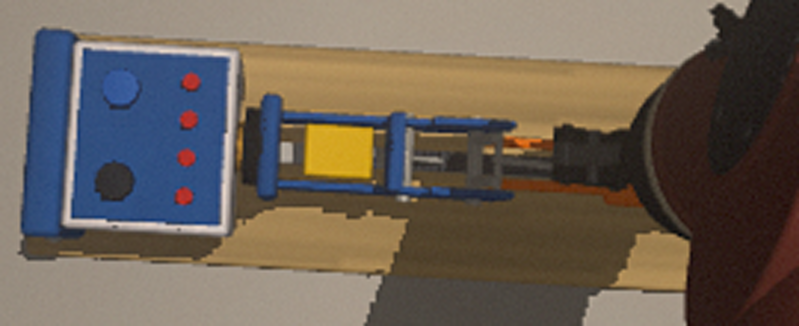

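Run:
```python
from h import *
def W(x,y,z): 
    p=O+x/1000*u+y/1000*np.array([-u[1],u[0]]);return [*p,z/1000]
for x in(52,60,63):print(x,[(proj("top",W(x,y,86))-[300,235])*10 for y in(12,19)],(proj("top",W(63,y,116))-[300,235])*10)
a=cv2.imread("pics/top0.png")[235:295,300:350];b=cv2.imread("pics/top9.png")[235:295,300:350]
r=lambda i:cv2.resize(np.clip(i*1.6,0,255).astype(np.uint8),None,fx=8,fy=8,interpolation=cv2.INTER_CUBIC)
cv2.imwrite("pics/cmp.png",np.hstack([r(a),r(b)]))
```

```text
Traceback (most recent call last):
NameError: name 'y' is not defined
```

Run:
```python
from h import *
def W(x,y,z): 
    p=O+x/1000*u+y/1000*np.array([-u[1],u[0]]);return [*p,z/1000]
for x in(52,60,63):print(x,[((proj("top",W(x,y,z))-[300,235])*8).round() for y,z in((12,86),(-12,86),(0,98),(19,86),(0,105))])
print([((proj("top",W(63,y,116))-[300,235])*8).round() for y in(-45,0,45)])
a=cv2.imread("pics/top0.png")[235:295,300:350];b=cv2.imread("pics/top9.png")[235:295,300:350]
r=lambda i:cv2.resize(np.clip(i*1.6,0,255).astype(np.uint8),None,fx=8,fy=8,interpolation=cv2.INTER_CUBIC)
cv2.imwrite("pics/cmp.png",np.hstack([r(a),r(b)]))
```

```text
52 [array([131., 295.]), array([139., 164.]), array([134., 225.]), array([129., 334.]), array([133., 223.])]
60 [array([ 87., 293.]), array([ 96., 161.]), array([ 90., 223.]), array([ 85., 331.]), array([ 88., 220.])]
63 [array([ 71., 292.]), array([ 79., 160.]), array([ 73., 222.]), array([ 69., 330.]), array([ 72., 219.])]
[array([ 85., -39.]), array([ 70., 215.]), array([ 54., 473.])]
```

View pics/cmp.png

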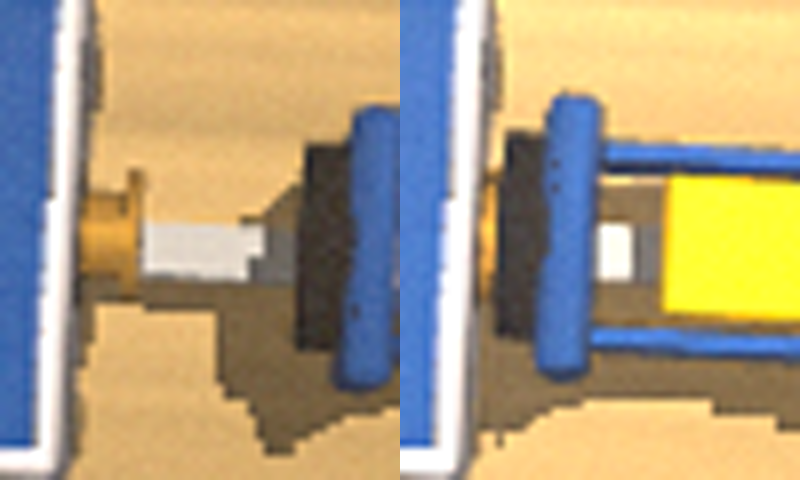

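The jack flange originally stood about 12 mm out. The nose face is now about 3 mm from the box face (right panel, nose edge near 97 px, box edge near 78 px), so the jack is at or close to home, and the force has climbed to about 12.5 N. One more small step to confirm.

>>> carry_out:
  targets:
    - {"hand": -1,"x": 0.5,"y": 0,"z": 0,"roll": 0}
    - {"hand": -1,"x": 0.5,"y": 0,"z": 0,"roll": 0}

```text
time_s: 10.68
ee_pos: [0.5589, -0.0974, 0.0673]
orientation: [0.707, 0.019, 0.707, -0.017]
force: [-3.7, 5.0, 12.5]
opening: -0.001
```

>>> carry_out:
  targets:
    - {"hand": -1,"x": 0,"y": 0,"z": 0,"roll": 0}

```text
time_s: 10.77
ee_pos: [0.5589, -0.0973, 0.0673]
orientation: [0.707, 0.019, 0.707, -0.017]
force: [-4.3, 4.7, 12.3]
opening: -0.0
```

>>> carry_out:
  targets:
    - {"hand": -1,"x": 0,"y": 0,"z": 0,"roll": 0}

```text
time_s: 10.85
ee_pos: [0.5589, -0.0974, 0.0674]
orientation: [0.707, 0.019, 0.707, -0.017]
force: [-3.2, 5.4, 13.1]
opening: 0.002
```

>>> carry_out:
  targets:
    - {"hand": -1,"x": 0,"y": 0,"z": 0,"roll": 0}

```text
time_s: 10.93
ee_pos: [0.5589, -0.0973, 0.0674]
orientation: [0.707, 0.019, 0.707, -0.017]
force: [-3.3, 6.7, 12.0]
opening: 0.001
```

>>> carry_out:
  targets:
    - {"hand": -1,"x": 0.8,"y": 0,"z": 0,"roll": 0}
    - {"hand": -1,"x": 0.8,"y": 0,"z": 0,"roll": 0}

```text
time_s: 11.1
ee_pos: [0.5589, -0.0971, 0.0665]
orientation: [0.707, 0.019, 0.707, -0.017]
force: [-2.9, 6.0, 12.3]
opening: 0.002
```

>>> carry_out:
  targets:
    - {"hand": -1,"x": 0,"y": 0,"z": 0,"roll": 0}

```text
time_s: 11.18
ee_pos: [0.5589, -0.0972, 0.0666]
orientation: [0.707, 0.019, 0.707, -0.017]
force: [-2.8, 6.5, 12.0]
opening: 0.001
```

Run:
```python
from h import *
look(10)
```

```text
yellow ([332, 257, 24, 18, 386], [343.6, 265.6]) cx -25.86252137510192 t 11.2333 [ 0.55889495 -0.0971303   0.06655203] [-2.46522085  6.48255472 13.58044131]
```

The force plateaus at about 12.3 N without climbing, and side drag is part of it, so seating isn't proven. I'll let up and take a fresh stroke, where the seat will come early and be felt cleanly.

>>> carry_out:
  targets:
    - {"hand": -1,"x": -6,"y": 0,"z": 0,"roll": 0}
    - {"hand": -1,"x": -16,"y": 0,"z": 0,"roll": 0}
    - {"hand": -1,"x": -28,"y": 0,"z": 0,"roll": 0}
    - {"hand": -1,"x": -40,"y": 0,"z": 0,"roll": 0}
    - {"hand": -1,"x": -51,"y": 3,"z": 0,"roll": 0}
    - {"hand": -1,"x": -56,"y": 6,"z": 0,"roll": 0}
    - {"hand": -1,"x": -56,"y": 6,"z": 0,"roll": 0}

```text
time_s: 11.82
ee_pos: [0.5597, -0.0931, 0.1235]
orientation: [0.708, 0.018, 0.706, -0.018]
force: [1.7, -0.2, -0.9]
opening: -0.001
```

Run:
```python
from h import *
look(11)
b=cv2.imread("pics/top11.png")[235:295,300:350]
cv2.imwrite("pics/c11.png",cv2.resize(np.clip(b*1.6,0,255).astype(np.uint8),None,fx=8,fy=8,interpolation=cv2.INTER_CUBIC))
```

```text
yellow ([334, 257, 23, 18, 385], [345.3, 265.7]) cx -28.33280052695858 t 11.8667 [ 0.55918719 -0.09322428  0.12255162] [ 0.77391201 -0.4039051  -0.19009365]
```

View pics/c11.png

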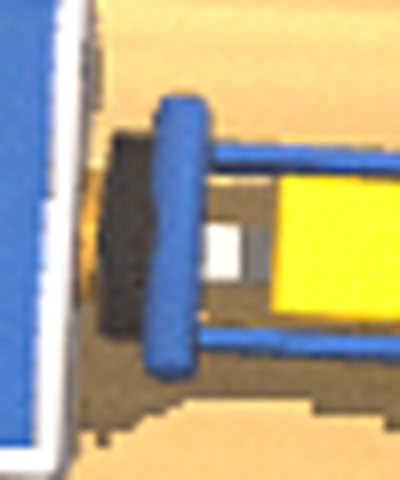

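>>> carry_out:
  targets:
    - {"hand": -1,"x": 4,"y": 0,"z": 0,"roll": 0}
    - {"hand": -1,"x": 8,"y": 0,"z": 0,"roll": 0}
    - {"hand": -1,"x": 12,"y": 0,"z": 0,"roll": 0}
    - {"hand": -1,"x": 16,"y": 0,"z": 0,"roll": 0}
    - {"hand": -1,"x": 19,"y": 0,"z": 0,"roll": 0}
    - {"hand": -1,"x": 22,"y": 0,"z": 0,"roll": 0}

```text
time_s: 12.37
ee_pos: [0.5588, -0.0939, 0.0996]
orientation: [0.707, 0.018, 0.707, -0.019]
force: [-0.3, -1.6, 5.2]
opening: -0.0
```

>>> carry_out:
  targets:
    - {"hand": -1,"x": 1.5,"y": 0,"z": 0,"roll": 0}
    - {"hand": -1,"x": 3,"y": 0,"z": 0,"roll": 0}

```text
time_s: 12.53
ee_pos: [0.5589, -0.0939, 0.0969]
orientation: [0.707, 0.018, 0.707, -0.019]
force: [-1.4, -2.6, 5.5]
opening: -0.002
```

>>> carry_out:
  targets:
    - {"hand": -1,"x": 1,"y": 0,"z": 0,"roll": 0}
    - {"hand": -1,"x": 2,"y": 0,"z": 0,"roll": 0}

```text
time_s: 12.7
ee_pos: [0.5589, -0.0942, 0.0952]
orientation: [0.707, 0.018, 0.707, -0.019]
force: [-1.8, -3.1, 7.2]
opening: -0.002
```

>>> carry_out:
  targets:
    - {"hand": -1,"x": 1,"y": 0,"z": 0,"roll": 0}
    - {"hand": -1,"x": 2,"y": 0,"z": 0,"roll": 0}

```text
time_s: 12.87
ee_pos: [0.5589, -0.0945, 0.0933]
orientation: [0.707, 0.018, 0.707, -0.019]
force: [-2.7, -3.2, 8.0]
opening: -0.001
```

>>> carry_out:
  targets:
    - {"hand": -1,"x": 1,"y": 0,"z": 0,"roll": 0}
    - {"hand": -1,"x": 2,"y": 0,"z": 0,"roll": 0}

```text
time_s: 13.03
ee_pos: [0.559, -0.0948, 0.0915]
orientation: [0.707, 0.018, 0.707, -0.019]
force: [-2.9, -5.2, 9.3]
opening: 0.001
```

>>> carry_out:
  targets:
    - {"hand": -1,"x": 1,"y": 0,"z": 0,"roll": 0}
    - {"hand": -1,"x": 1,"y": 0,"z": 0,"roll": 0}

```text
time_s: 13.2
ee_pos: [0.5589, -0.095, 0.0905]
orientation: [0.707, 0.018, 0.707, -0.019]
force: [-2.8, -3.4, 10.6]
opening: -0.001
```

>>> carry_out:
  targets:
    - {"hand": -1,"x": 1,"y": 0,"z": 0,"roll": 0}
    - {"hand": -1,"x": 1,"y": 0,"z": 0,"roll": 0}

```text
time_s: 13.37
ee_pos: [0.5589, -0.0951, 0.0896]
orientation: [0.707, 0.019, 0.707, -0.019]
force: [-3.4, -4.8, 10.7]
opening: -0.002
```

Run:
```python
from h import *
look(12)
```

```text
yellow ([332, 257, 23, 18, 386], [343.0, 265.6]) cx -24.99338078908351 t 13.4167 [ 0.55896123 -0.09507332  0.08964652] [-2.43917694 -4.3233929  10.53430238]
```

>>> carry_out:
  targets:
    - {"hand": -1,"x": 1,"y": 0,"z": 0,"roll": 0}
    - {"hand": -1,"x": 1,"y": 0,"z": 0,"roll": 0}

```text
time_s: 13.58
ee_pos: [0.559, -0.0952, 0.0887]
orientation: [0.707, 0.018, 0.707, -0.019]
force: [-2.8, -5.0, 10.9]
opening: 0.002
```

>>> carry_out:
  targets:
    - {"hand": -1,"x": 0,"y": 0,"z": 0,"roll": 0}

```text
time_s: 13.67
ee_pos: [0.559, -0.0952, 0.0887]
orientation: [0.707, 0.018, 0.707, -0.019]
force: [-2.8, -4.7, 11.4]
opening: 0.002
```

>>> carry_out:
  targets:
    - {"hand": -1,"x": 1,"y": 0,"z": 0,"roll": 0}
    - {"hand": -1,"x": 1,"y": 0,"z": 0,"roll": 0}

```text
time_s: 13.83
ee_pos: [0.559, -0.0953, 0.0878]
orientation: [0.707, 0.018, 0.707, -0.02]
force: [-3.7, -6.1, 12.1]
opening: 0.001
```

>>> carry_out:
  targets:
    - {"hand": -1,"x": 0,"y": 0,"z": 0,"roll": 0}

```text
time_s: 13.92
ee_pos: [0.559, -0.0953, 0.0878]
orientation: [0.707, 0.018, 0.707, -0.02]
force: [-3.6, -5.1, 11.8]
opening: 0.004
```

>>> carry_out:
  targets:
    - {"hand": -1,"x": 0.8,"y": 0,"z": 0,"roll": 0}
    - {"hand": -1,"x": 0.8,"y": 0,"z": 0,"roll": 0}

```text
time_s: 14.08
ee_pos: [0.559, -0.0954, 0.087]
orientation: [0.707, 0.018, 0.707, -0.02]
force: [-4.7, -5.8, 12.6]
opening: 0.001
```

>>> carry_out:
  targets:
    - {"hand": -1,"x": 0,"y": 0,"z": 0,"roll": 0}

```text
time_s: 14.17
ee_pos: [0.559, -0.0954, 0.0871]
orientation: [0.707, 0.019, 0.707, -0.02]
force: [-3.1, -5.8, 12.6]
opening: -0.0
```

Run:
```python
from h import *
look(13)
im=env.snapshot("scene");cv2.imwrite("pics/scene13.png",im)
a=im[200:290,300:420];print(env.get_state()["force"])
b=cv2.imread("pics/top13.png")[235:295,300:350]
r=lambda i,f:cv2.resize(np.clip(i*1.6,0,255).astype(np.uint8),None,fx=f,fy=f,interpolation=cv2.INTER_CUBIC)
cv2.imwrite("pics/c13.png",np.hstack([r(b,6),r(a,4)]))
```

```text
yellow ([332, 257, 23, 18, 384], [342.7, 265.5]) cx -24.550839239667113 t 14.2167 [ 0.5589571  -0.09538021  0.08703989] [-3.70612644 -4.73659598 12.1481972 ]
[-3.45095334 -5.55412025 11.08418467]
```

View pics/c13.png

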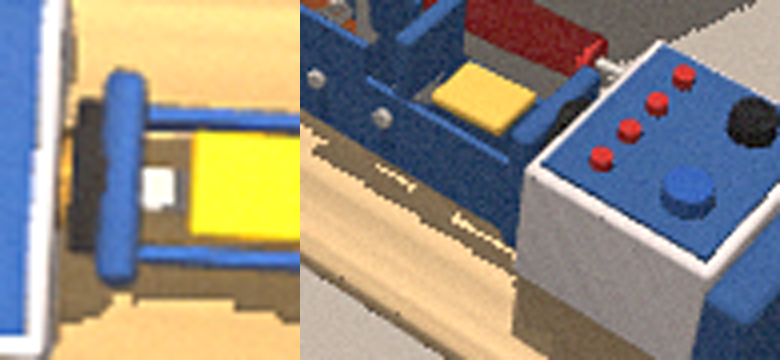

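>>> carry_out:
  targets:
    - {"hand": -1,"x": 1,"y": 0,"z": 0,"roll": 0}
    - {"hand": -1,"x": 1,"y": 0,"z": 0,"roll": 0}

```text
time_s: 14.43
ee_pos: [0.559, -0.0955, 0.0861]
orientation: [0.707, 0.018, 0.707, -0.02]
force: [-3.8, -5.8, 12.2]
opening: -0.001
```

>>> carry_out:
  targets:
    - {"hand": -1,"x": 0,"y": 0,"z": 0,"roll": 0}

```text
time_s: 14.52
ee_pos: [0.559, -0.0955, 0.0861]
orientation: [0.707, 0.018, 0.707, -0.02]
force: [-4.0, -6.1, 12.0]
opening: 0.001
```

>>> carry_out:
  targets:
    - {"hand": -1,"x": 0,"y": 0,"z": 0,"roll": 0}

```text
time_s: 14.6
ee_pos: [0.559, -0.0955, 0.0861]
orientation: [0.707, 0.018, 0.707, -0.02]
force: [-3.3, -5.8, 13.7]
opening: -0.003
```

>>> carry_out:
  targets:
    - {"hand": -1,"x": 1,"y": 0,"z": 0,"roll": 0}
    - {"hand": -1,"x": 1,"y": 0,"z": 0,"roll": 0}

```text
time_s: 14.77
ee_pos: [0.559, -0.0956, 0.0851]
orientation: [0.707, 0.018, 0.707, -0.02]
force: [-4.9, -4.8, 13.6]
opening: -0.001
```

>>> carry_out:
  targets:
    - {"hand": -1,"x": 0,"y": 0,"z": 0,"roll": 0}

```text
time_s: 14.85
ee_pos: [0.559, -0.0956, 0.0852]
orientation: [0.707, 0.018, 0.707, -0.02]
force: [-4.1, -5.4, 14.1]
opening: 0.003
```

Run:
```python
from h import *
look(14)
for i in range(4):
    env.snapshot("top");print(env.get_state()["force"])
```

```text
yellow ([331, 257, 24, 18, 386], [342.7, 265.5]) cx -24.550839239667113 t 14.9 [ 0.55897584 -0.095582    0.08518062] [-4.89136597 -5.95931395 13.86775162]
[-4.3850184  -6.27926457 14.04700926]
[-4.12456848 -5.52806983 13.25807926]
[-5.11659255 -6.22062498 13.70420077]
[-4.88683152 -5.94948664 12.76178134]
```

>>> carry_out:
  targets:
    - {"hand": -1,"x": 0.8,"y": 0,"z": 0,"roll": 0}
    - {"hand": -1,"x": 0.8,"y": 0,"z": 0,"roll": 0}

```text
time_s: 15.27
ee_pos: [0.559, -0.0957, 0.0844]
orientation: [0.707, 0.018, 0.707, -0.02]
force: [-3.8, -6.4, 13.7]
opening: 0.001
```

Run:
```python
from h import *
look(15)
for i in range(5):
    env.snapshot("top");print(env.get_state()["force"])
im=cv2.imread("pics/top15.png")
b=im[235:295,300:350]
cv2.imwrite("pics/c15.png",cv2.resize(np.clip(b*1.6,0,255).astype(np.uint8),None,fx=8,fy=8,interpolation=cv2.INTER_CUBIC))
```

```text
yellow ([331, 257, 24, 18, 385], [342.6, 265.5]) cx -24.40597388382698 t 15.3167 [ 0.55899047 -0.0956763   0.08443098] [-5.05502229 -5.88266892 14.42035162]
[-4.16764712 -5.70841625 13.58085701]
[-4.49495107 -6.65896068 14.78421952]
[-4.56496163 -6.09306225 14.02412572]
[-4.06311093 -5.66069088 14.60794054]
[-4.18575188 -5.83976062 14.85059356]
```

View pics/c15.png

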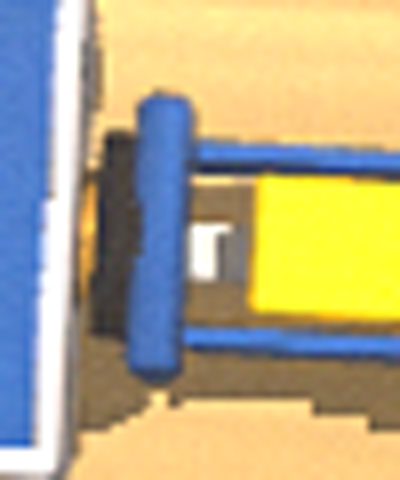

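The climb is steady to about 14.3 N while the carriage has stopped advancing and the rubber nose is visibly compressed (nose left edge about 95 px, plate moved up behind it). The jack is seated, so I stop pumping and lift.

>>> carry_out:
  targets:
    - {"hand": -1,"x": -6,"y": 0,"z": 0,"roll": 0}
    - {"hand": -1,"x": -14,"y": 0,"z": 0,"roll": 0}
    - {"hand": -1,"x": -24,"y": 0,"z": 0,"roll": 0}
    - {"hand": -1,"x": -34,"y": 0,"z": 0,"roll": 0}
    - {"hand": -1,"x": -46,"y": 0,"z": 0,"roll": 0}
    - {"hand": -1,"x": -60,"y": 0,"z": 0,"roll": 0}
    - {"hand": -1,"x": -70,"y": 0,"z": 0,"roll": 0}
    - {"hand": -1,"x": -70,"y": 0,"z": 0,"roll": 0}

```text
time_s: 16.23
ee_pos: [0.5601, -0.0938, 0.1559]
orientation: [0.708, 0.019, 0.706, -0.018]
force: [0.9, -0.7, 0.4]
opening: 0.002
```

Run:
```python
from h import *
look(16)
im=cv2.imread("pics/top16.png")
b=im[235:295,300:350]
cv2.imwrite("pics/c16.png",cv2.resize(np.clip(b*1.6,0,255).astype(np.uint8),None,fx=8,fy=8,interpolation=cv2.INTER_CUBIC))
```

```text
yellow ([334, 257, 23, 18, 386], [345.2, 265.7]) cx -28.1879632076179 t 16.2833 [ 0.55952566 -0.0935604   0.15456639] [-0.6369953  -0.36506195 -0.74737829]
```

View pics/c16.png

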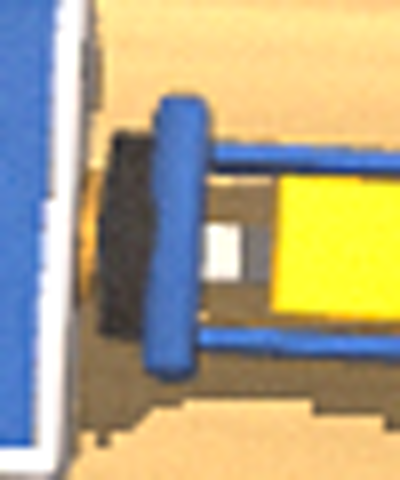

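>>> carry_out:
  targets:
    - {"hand": -1,"x": 0,"y": 20,"z": 0,"roll": 0}
    - {"hand": -1,"x": 0,"y": 45,"z": 0,"roll": 0}
    - {"hand": -1,"x": 0,"y": 70,"z": 0,"roll": 0}
    - {"hand": -1,"x": 0,"y": 95,"z": 0,"roll": 0}
    - {"hand": -1,"x": 0,"y": 120,"z": 0,"roll": 0}
    - {"hand": -1,"x": 0,"y": 138,"z": 0,"roll": 0}
    - {"hand": -1,"x": 0,"y": 145,"z": 0,"roll": 0}
    - {"hand": -1,"x": 0,"y": 145,"z": 0,"roll": 0}
    - {"hand": -1,"x": 0,"y": 145,"z": 0,"roll": 0}

```text
time_s: 17.03
ee_pos: [0.5662, 0.0503, 0.153]
orientation: [0.707, 0.018, 0.707, -0.019]
force: [0.3, -0.5, 1.3]
opening: -0.001
```

Run:
```python
from h import *
im=env.snapshot("top");cv2.imwrite("pics/top17.png",im);im2=env.snapshot("scene");cv2.imwrite("pics/scene17.png",im2)
s=env.get_state();print(s["ee_pos"],s["force"],s["time_s"],1000*(u@(s["ee_pos"][:2]-O)),1000*(np.array([-u[1],u[0]])@(s["ee_pos"][:2]-O)))
cv2.imwrite("pics/c17.png",np.hstack([cv2.resize(im[200:330,260:440],(480,347)),cv2.resize(im2[150:280,230:350],(320,347))]))
```

```text
[0.56641589 0.04934049 0.15330296] [-0.4586716  -0.96709087 -0.34210258] 17.1333 3.889838552176454 1.0858933145464886
```

View pics/c17.png

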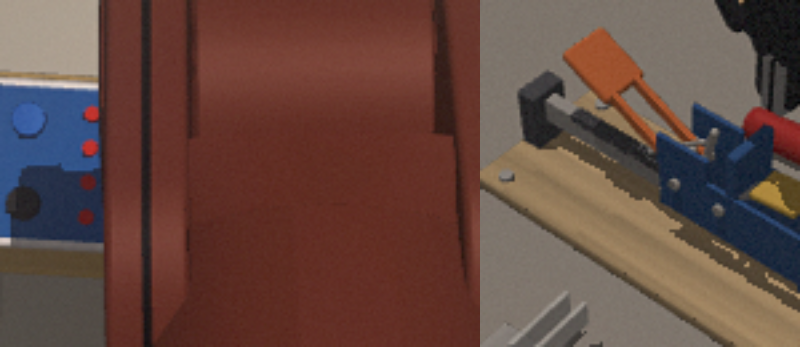

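>>> carry_out:
  targets:
    - {"hand": -1,"x": 10,"y": 3,"z": 0,"roll": 0}
    - {"hand": -1,"x": 22,"y": 3,"z": 0,"roll": 0}
    - {"hand": -1,"x": 34,"y": 3,"z": 0,"roll": 0}
    - {"hand": -1,"x": 45,"y": 3,"z": 0,"roll": 0}
    - {"hand": -1,"x": 54,"y": 3,"z": 0,"roll": 0}
    - {"hand": -1,"x": 58,"y": 3,"z": 0,"roll": 0}
    - {"hand": -1,"x": 58,"y": 3,"z": 0,"roll": 0}

```text
time_s: 17.72
ee_pos: [0.5659, 0.054, 0.094]
orientation: [0.706, 0.018, 0.708, -0.019]
force: [0.8, -0.4, -0.3]
opening: -0.005
```

Run:
```python
from h import *
im2=env.snapshot("scene");cv2.imwrite("pics/scene18.png",im2)
s=env.get_state();print(s["ee_pos"],s["force"],s["time_s"],1000*(u@(s["ee_pos"][:2]-O)),1000*(np.array([-u[1],u[0]])@(s["ee_pos"][:2]-O)))
cv2.imwrite("pics/c18.png",cv2.resize(im2[150:270,250:410],None,fx=5,fy=5,interpolation=cv2.INTER_CUBIC))
```

```text
[0.56642065 0.05408999 0.09486524] [ 0.29194296 -0.0096572   0.53619173] 17.7667 8.633410678642296 1.3257433119984179
```

View pics/c18.png

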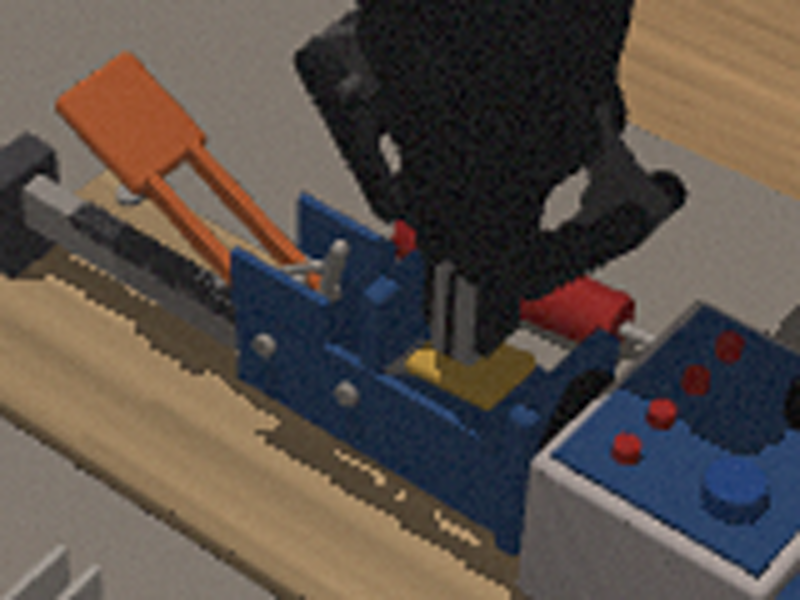

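>>> carry_out:
  targets:
    - {"hand": -1,"x": 3,"y": 0,"z": 0,"roll": 0}
    - {"hand": -1,"x": 6,"y": 0,"z": 0,"roll": 0}
    - {"hand": -1,"x": 8,"y": 0,"z": 0,"roll": 0}
    - {"hand": -1,"x": 10,"y": 0,"z": 0,"roll": 0}

```text
time_s: 18.1
ee_pos: [0.5673, 0.0553, 0.086]
orientation: [0.707, 0.019, 0.706, -0.018]
force: [-0.8, 3.6, 4.9]
opening: 0.002
```

>>> carry_out:
  targets:
    - {"hand": -1,"x": 1.5,"y": 0,"z": 0,"roll": 0}
    - {"hand": -1,"x": 2,"y": 0,"z": 0,"roll": 0}

```text
time_s: 18.27
ee_pos: [0.5673, 0.055, 0.0839]
orientation: [0.707, 0.019, 0.706, -0.018]
force: [-0.1, 2.7, 6.7]
opening: 0.001
```

>>> carry_out:
  targets:
    - {"hand": -1,"x": 1,"y": 0,"z": 0,"roll": 0}
    - {"hand": -1,"x": 2,"y": 0,"z": 0,"roll": 0}

```text
time_s: 18.43
ee_pos: [0.5673, 0.0549, 0.0821]
orientation: [0.707, 0.019, 0.706, -0.018]
force: [-1.2, 3.1, 6.8]
opening: 0.001
```

>>> carry_out:
  targets:
    - {"hand": -1,"x": 1,"y": 0,"z": 0,"roll": 0}
    - {"hand": -1,"x": 1,"y": 0,"z": 0,"roll": 0}

```text
time_s: 18.6
ee_pos: [0.5674, 0.0549, 0.0813]
orientation: [0.707, 0.019, 0.706, -0.018]
force: [-1.8, 3.2, 7.5]
opening: -0.002
```

>>> carry_out:
  targets:
    - {"hand": -1,"x": 0.8,"y": 0,"z": 0,"roll": 0}
    - {"hand": -1,"x": 0.8,"y": 0,"z": 0,"roll": 0}

```text
time_s: 18.77
ee_pos: [0.5675, 0.0549, 0.081]
orientation: [0.707, 0.019, 0.706, -0.018]
force: [-3.9, 3.0, 14.3]
opening: -0.002
```

>>> carry_out:
  targets:
    - {"hand": -1,"x": 0,"y": -2,"z": 0,"roll": 0}
    - {"hand": -1,"x": 0,"y": -4,"z": 0,"roll": 0}

```text
time_s: 18.93
ee_pos: [0.5673, 0.0513, 0.0811]
orientation: [0.707, 0.019, 0.706, -0.018]
force: [-3.4, 2.6, 14.4]
opening: 0.0
```

>>> carry_out:
  targets:
    - {"hand": -1,"x": -0.4,"y": -1,"z": 0,"roll": 0}
    - {"hand": -1,"x": -0.4,"y": -3,"z": 0,"roll": 0}
    - {"hand": -1,"x": -0.4,"y": -5,"z": 0,"roll": 0}
    - {"hand": -1,"x": -0.4,"y": -7,"z": 0,"roll": 0}

```text
time_s: 19.27
ee_pos: [0.5669, 0.044, 0.0811]
orientation: [0.707, 0.019, 0.706, -0.018]
force: [-2.0, 3.2, 9.6]
opening: 0.002
```

>>> carry_out:
  targets:
    - {"hand": -1,"x": 0,"y": -2,"z": 0,"roll": 0}
    - {"hand": -1,"x": 0,"y": -5,"z": 0,"roll": 0}
    - {"hand": -1,"x": 0,"y": -8,"z": 0,"roll": 0}
    - {"hand": -1,"x": 0,"y": -11,"z": 0,"roll": 0}

```text
time_s: 19.6
ee_pos: [0.5663, 0.0329, 0.0812]
orientation: [0.707, 0.019, 0.706, -0.018]
force: [-1.7, 3.4, 10.7]
opening: 0.002
```

>>> carry_out:
  targets:
    - {"hand": -1,"x": 0,"y": -3,"z": 0,"roll": 0}
    - {"hand": -1,"x": 0,"y": -6,"z": 0,"roll": 0}
    - {"hand": -1,"x": 0,"y": -9,"z": 0,"roll": 0}
    - {"hand": -1,"x": 0,"y": -12,"z": 0,"roll": 0}
    - {"hand": -1,"x": 0,"y": -15,"z": 0,"roll": 0}
    - {"hand": -1,"x": 0,"y": -17,"z": 0,"roll": 0}

```text
time_s: 20.1
ee_pos: [0.5655, 0.0156, 0.0811]
orientation: [0.707, 0.019, 0.706, -0.018]
force: [-2.3, 2.9, 11.4]
opening: 0.006
```

>>> carry_out:
  targets:
    - {"hand": -1,"x": 0,"y": -2,"z": 0,"roll": 0}
    - {"hand": -1,"x": 0,"y": -4,"z": 0,"roll": 0}
    - {"hand": -1,"x": 0,"y": -6,"z": 0,"roll": 0}

```text
time_s: 20.35
ee_pos: [0.5652, 0.0103, 0.0812]
orientation: [0.708, 0.019, 0.706, -0.018]
force: [-0.9, 10.7, 12.1]
opening: 0.001
```

>>> carry_out:
  targets:
    - {"hand": -1,"x": 0,"y": -1,"z": 0,"roll": 0}
    - {"hand": -1,"x": 0,"y": -2,"z": 0,"roll": 0}
    - {"hand": -1,"x": 0,"y": -3,"z": 0,"roll": 0}

```text
time_s: 20.6
ee_pos: [0.5652, 0.01, 0.0812]
orientation: [0.708, 0.019, 0.706, -0.016]
force: [-0.3, 12.4, 10.5]
opening: 0.001
```

Run:
```python
from h import *
im2=env.snapshot("scene");cv2.imwrite("pics/scene19.png",im2)
s=env.get_state();print(s["ee_pos"],s["force"],s["time_s"],1000*(u@(s["ee_pos"][:2]-O)))
cv2.imwrite("pics/c19.png",cv2.resize(im2[150:270,240:400],None,fx=5,fy=5,interpolation=cv2.INTER_CUBIC))
```

```text
[0.56527697 0.00986501 0.08129493] [-0.85338209 11.5572982  11.08014417] 20.65 -35.59297805016865
```

View pics/c19.png

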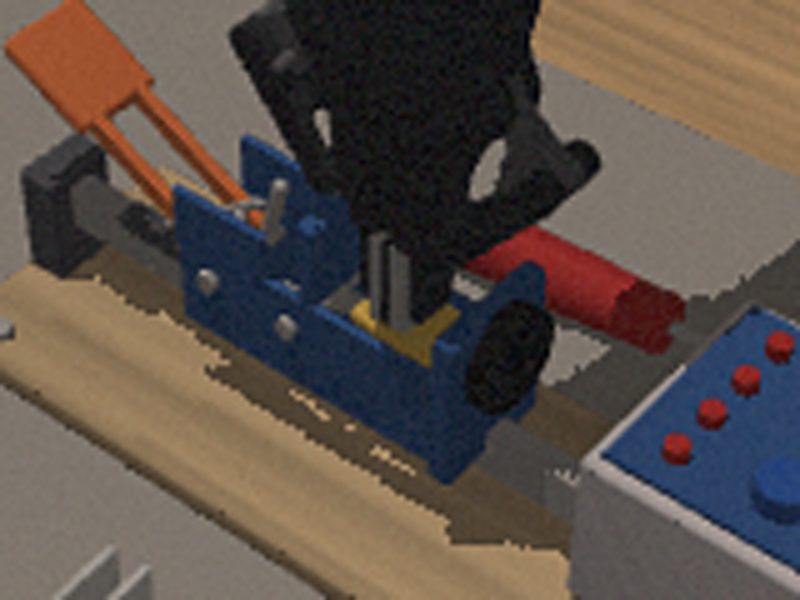

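>>> carry_out:
  targets:
    - {"hand": -1,"x": 0,"y": -1,"z": 0,"roll": 0}
    - {"hand": -1,"x": 0,"y": -2,"z": 0,"roll": 0}
    - {"hand": -1,"x": 0,"y": -2,"z": 0,"roll": 0}

```text
time_s: 20.9
ee_pos: [0.5654, 0.0085, 0.0815]
orientation: [0.708, 0.019, 0.706, -0.016]
force: [-1.5, 12.8, 11.9]
opening: 0.006
```

>>> carry_out:
  targets:
    - {"hand": -1,"x": 0,"y": -1,"z": 0,"roll": 0}
    - {"hand": -1,"x": 0,"y": -2,"z": 0,"roll": 0}
    - {"hand": -1,"x": 0,"y": -3,"z": 0,"roll": 0}

```text
time_s: 21.15
ee_pos: [0.5656, 0.0064, 0.0818]
orientation: [0.708, 0.019, 0.706, -0.015]
force: [-1.2, 14.3, 15.3]
opening: 0.001
```

>>> carry_out:
  targets:
    - {"hand": -1,"x": 0,"y": -1,"z": 0,"roll": 0}
    - {"hand": -1,"x": 0,"y": -2,"z": 0,"roll": 0}
    - {"hand": -1,"x": 0,"y": -2,"z": 0,"roll": 0}

```text
time_s: 21.4
ee_pos: [0.5658, 0.0052, 0.0821]
orientation: [0.708, 0.019, 0.706, -0.014]
force: [-1.2, 18.5, 16.6]
opening: -0.004
```

Run:
```python
from h import *
im2=env.snapshot("scene");cv2.imwrite("pics/scene20.png",im2)
print(env.get_state()["force"])
cv2.imwrite("pics/c20.png",cv2.resize(im2[150:270,240:400],None,fx=5,fy=5,interpolation=cv2.INTER_CUBIC))
for z in(.05,.065):
    a=ray("scene",250+69,150+78.6,z);b=ray("scene",240+57.4,150+65.4,z);a2=ray("scene",250+264/5,150+345/5,z);b2=ray("scene",240+208/5,150+280/5,z)
    print(1000*u@(a-b)[:2],1000*u@(a2-b2)[:2])
```

```text
[-0.93622178 17.64859935 16.81458546]
48.17536335268107 49.16881942486519
46.888198139160906 47.855110725042366
```

View pics/c20.png

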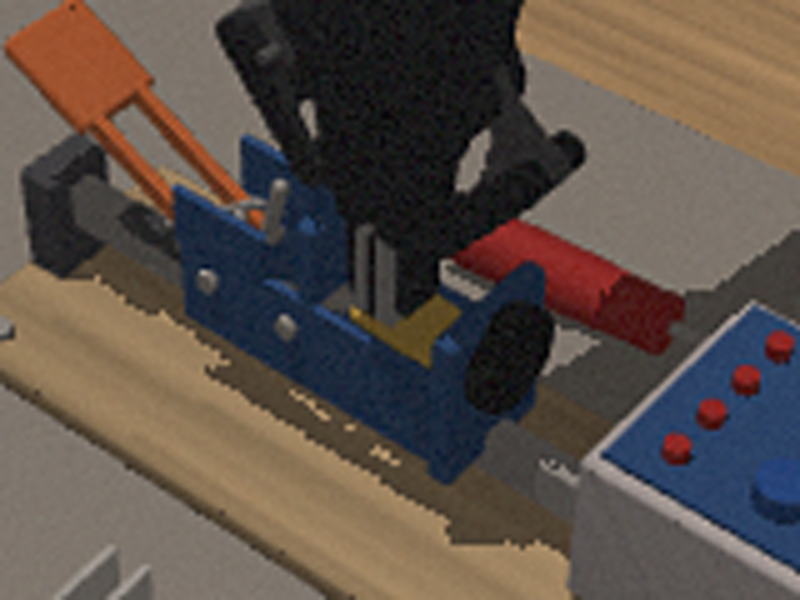

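>>> carry_out:
  targets:
    - {"hand": -1,"x": -3,"y": 0,"z": 0,"roll": 0}
    - {"hand": -1,"x": -7,"y": 0,"z": 0,"roll": 0}
    - {"hand": -1,"x": -12,"y": 2,"z": 0,"roll": 0}
    - {"hand": -1,"x": -22,"y": 4,"z": 0,"roll": 0}
    - {"hand": -1,"x": -36,"y": 4,"z": 0,"roll": 0}
    - {"hand": -1,"x": -55,"y": 4,"z": 0,"roll": 0}
    - {"hand": -1,"x": -80,"y": 4,"z": 0,"roll": 0}
    - {"hand": -1,"x": -110,"y": 4,"z": 0,"roll": 0}
    - {"hand": -1,"x": -140,"y": 4,"z": 0,"roll": 0}
    - {"hand": -1,"x": -150,"y": 4,"z": 0,"roll": 0}

```text
time_s: 22.28
ee_pos: [0.5652, 0.0026, 0.2345]
orientation: [0.708, 0.019, 0.705, -0.019]
force: [-0.6, 0.4, 0.2]
opening: 0.004
```

>>> carry_out:
  targets:
    - {"hand": -1,"x": 0,"y": -40,"z": 0,"roll": 0}
    - {"hand": -1,"x": 0,"y": -80,"z": 0,"roll": 0}
    - {"hand": -1,"x": 0,"y": -120,"z": 0,"roll": 0}
    - {"hand": -1,"x": 0,"y": -160,"z": 0,"roll": 0}
    - {"hand": -1,"x": 0,"y": -195,"z": 0,"roll": 0}
    - {"hand": -1,"x": 0,"y": -220,"z": 0,"roll": 0}
    - {"hand": -1,"x": 0,"y": -220,"z": 0,"roll": 0}

```text
time_s: 22.87
ee_pos: [0.5499, -0.2233, 0.2302]
orientation: [0.706, 0.02, 0.707, -0.023]
force: [-1.0, -0.2, 0.3]
opening: -0.004
```

Run:
```python
from h import *
look(21)
im=cv2.imread("pics/top21.png")
b=im[235:295,300:350]
cv2.imwrite("pics/c21.png",cv2.resize(np.clip(b*1.6,0,255).astype(np.uint8),None,fx=8,fy=8,interpolation=cv2.INTER_CUBIC))
```

```text
yellow ([367, 259, 23, 18, 383], [378.2, 267.5]) cx -76.06205009295131 t 22.9167 [ 0.55083901 -0.22018318  0.23000384] [-0.16690688  0.99858336 -0.41149366]
```

View pics/c21.png

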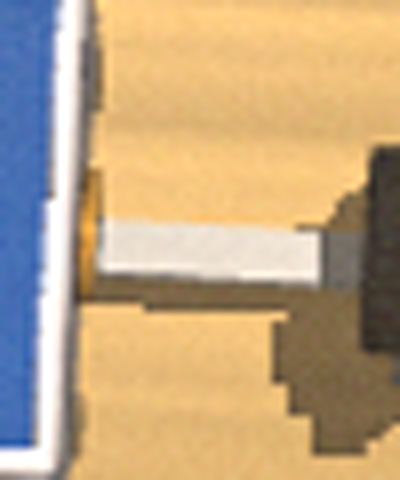

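View pics/z21.png

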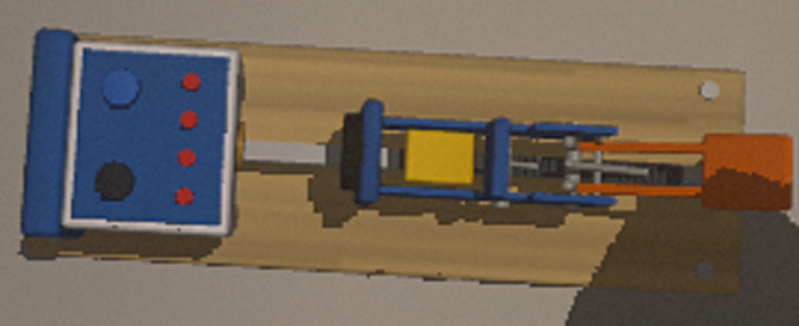

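The top view shows the carriage fully back (yellow pad at (378,267), cx about -76) with the release and trigger up. The brass flange is now a thin strip against the box at about 80–102 px in the crop. I'll measure its position more exactly.

Run:
```python
from h import *
def W(x,y,z): 
    p=O+x/1000*u+y/1000*np.array([-u[1],u[0]]);return [*p,z/1000]
for k in(0,21):
    im=cv2.imread(f"pics/top{k}.png").astype(int)
    for v in range(257,272):
        print(k,v,[f"{c[2]}/{c[0]}" for c in im[v,305:322]])
for x in(51,59,60):print(x,[proj("top",W(x,y,86)).round(1).tolist() for y in(-12,0,12)])
```

```text
0 257 ['47/104', '101/99', '179/160', '149/135', '98/89', '60/38', '138/76', '149/76', '149/78', '149/78', '145/73', '93/32', '99/39', '132/65', '150/77', '148/75', '147/76']
0 258 ['41/103', '102/98', '181/160', '148/133', '86/79', '56/41', '114/64', '129/65', '132/67', '151/81', '138/67', '106/35', '110/41', '131/68', '149/80', '148/77', '144/74']
0 259 ['39/99', '96/86', '180/161', '143/129', '89/80', '60/38', '99/36', '99/38', '97/41', '98/40', '86/34', '112/39', '107/44', '150/78', '147/76', '146/74', '147/77']
0 260 ['83/118', '179/157', '177/160', '140/128', '84/73', '81/35', '118/39', '112/36', '116/40', '107/36', '85/31', '123/38', '115/47', '152/79', '148/73', '144/74', '148/77']
0 261 ['84/117', '188/166', '175/158', '138/124', '78/68', '81/33', '123/39', '122/41', '122/41', '114/37', '87/33', '132/41', '121/47', '151/77', '148/73', '152/78', '148/74']
0 262 ['82/115', '184/161', '172/157', '134/121', '83/69', '109/37', '131/44', '128/42', '126/37', '130/44', '130/40', '137/44', '111/55', '150/101', '150/85', '151/88', '151/88']
0 263 ['83/106', '182/161', '172/155', '137/
[... 3737 characters left out ...]
4', '154/135', '154/136', '153/135']
21 269 ['129/146', '187/166', '169/152', '125/113', '66/50', '107/35', '98/40', '74/51', '81/65', '77/62', '73/62', '79/69', '93/78', '93/78', '93/78', '88/79', '92/82']
21 270 ['130/147', '188/166', '164/146', '122/112', '58/40', '97/29', '91/42', '74/43', '76/45', '74/41', '74/41', '74/43', '75/43', '73/39', '74/45', '74/41', '78/47']
21 271 ['123/130', '186/169', '164/147', '115/105', '52/41', '86/31', '79/36', '79/48', '77/46', '76/43', '78/46', '80/47', '79/48', '81/46', '82/49', '79/42', '80/47']
51 [[318.1, 255.5], [317.6, 263.7], [317.1, 272.0]]
59 [[312.6, 255.2], [312.1, 263.4], [311.6, 271.6]]
60 [[311.9, 255.1], [311.4, 263.3], [310.9, 271.6]]
```

The flange moved about 7.3–7.7 mm and now lies against the box face within the roughly ±0.7 mm image resolution. Under load the nose was compressed about 1.5 mm, which is about 36 N. That is far above the jack's 12 N resistance, so the jack must be home. Nothing is touching, so I'm handing in.

Run:
```python
from workcell import env
print(env.hand_in(), env.get_state()["time_s"])
```

```text
the job is handed in; nothing more can be done
the job is handed in; nothing more can be done
```

I pressed the brass jack home with the clamp, slid the carriage fully back with the release lever held down, let go and handed the job in at about 23 s. I believe the jack is fully seated, but the pictures alone cannot prove it to better than about 0.7 mm.

**Pumping:** It took five strokes. On the last one the pad force climbed to about 14.3 N while the carriage almost stopped moving and the rubber nose looked about 1.5 mm compressed. I took that as the seat and stopped there, below the 18 N crush limit.

**Retracting:** I pressed the release lever to its stop and pushed back until the carriage would not move further. After I let go it measured -76 mm against the stated -75 mm. Trigger and release lever look sprung back, and the arm is clear.

**Checks that were unclear or disagreed:**
- **Force climb:** it rose at about 1 N per mm, not the 2 N per mm stated, with about 6 N of side drag on the fingers in the same reading.
- **Jack position:** it moved about 7.3 to 7.7 mm in the pictures. I measured the start at about 51.5 mm, which would put it nearer 59 mm than 60. Its flange looks flat on the box, with a gap of 0 to 1 mm.
- **Second stroke:** the pad briefly met the trigger's own end stop at about 22 N, before the nose had reached the jack. I kept later strokes above that depth.
- **Release pad:** the force went above the stated 4 to 12 N. It was about 14 N at the stop and up to about 17 N at the end of the slide, where the fingers slipped a few millimetres back along the pad.

I went nowhere near the paddle key, the mug or the screwdriver, and did not check their positions separately at the end.

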